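# Load and turn the glass tumbler

## Robot

A 6-joint arm with a two-finger parallel gripper is mounted at the origin on the work surface. World frame = base frame: x ahead of the robot, y to its left, z up, the work surface at z = 0. Lengths are in m, angles in rad, forces in N, time in s.
With the tool pointing down it reaches from about 0.325 to 0.775 m from the base axis. Payload 5.5 kg.
Tool frame: the origin (TCP) lies between the finger pads; the fingertips stand 8 mm ahead of it and the grasp point (between the pads) lies 11 mm behind it (tcp_to_tips is the distance from the TCP to the fingertips, in m); z points along the fingers, y is the line along which they close (so a half turn about z gives the same grasp; the last joint's range is limited). The gripper opens to 88 mm and grips with 3 to 60 N. Pads are 20 mm wide; open, the fingers measure 115 mm over their backs; the gripper's body (75 mm by 178 mm) begins 61 mm behind the grasp point.
Start: joints at [-1.394, 0.091, 1.231, -0, 1.82, -0.057], TCP at [0.139, -0.584, 0.231] pointing down, gripper open.
Joint ranges: [-2.87, 2.87], [-0.86, 2.18], [0.17, 2.46], [-1.51, 4.65], [0.06, 2.69], [-2.65, 2.65]. Speed limits (rad/s): [2.57, 2.57, 3.01, 3.14, 3.14, 3.14].

## Interface

Orientations are given as a unit quaternion [w, x, y, z].
In Python, from bench import * gives the robot as it stands. Calls block until the motion is done:
- move_to(position, orientation): joint-space move of the TCP to a pose.
- move_l(position, speed=0.15, orientation=None): straight line of the TCP; orientation=None keeps the orientation; speed is the mean speed in m/s.
- movej(angles): joint-space move.
- gripper_open() and close(): open the fingers fully, or close them until they stop; the grip force is fixed at half the most.
- hold(seconds).
- inverse_kinematics(position, orientation): joint angles nearest the present ones, or None.
- state(): the state.
- get_image(name): name is "scene" or "top"; returns a dict with "frame" (420x560x3 uint8, blue, green, red), "depth" (420x560 float32, m along the optical axis (not along the pixel's ray), 0 where there is no reading), "camera_matrix" (3x3 intrinsics, pixels), "k1" (the pictures are not rectified: a ray, as slopes to the right and down, at radius r is drawn at 1 + k1 r^2 times it, then the intrinsics apply), "view" (4x4, takes a point from world to camera coordinates). Camera axes: x right, y up, looking along -z (the intrinsics and any distortion apply to the point x, -y, -z); pixel columns grow to the right and rows downward; lengths in m; the calibration is good to about 2 mm. A picture is of the moment at which its call begins.
A pose or a line that the arm cannot do raises IKError and nothing moves.
- job_done(): hands the job in; it is judged then, once.
The state is a dict: "time": time; "joint_pos": joint angles; "dq": joint speeds; "joint_torque": joint torques, N m; "ee_pos": TCP position; "ee_rot": TCP orientation; "ft_force": force on the tool from outside, world axes, zero at the start; "moment": the same for the moment, N m; "finger_gap": finger opening in m; "finger_force": force on a finger pad.
Only numpy, scipy, OpenCV 4.12 (cv2) and the standard library are available. Lean on these libraries where they do the work, as an engineer would, in place of code of your own. Each camera call takes 0.05 s, during which the arm holds its last target. There are 200 camera calls.

## Task

Load the glass-polishing tumbler: lift the lid off the drum and lay it on the round cork mat, put every cut-off bottle neck standing on the bench into the drum, tip all the white balls from the scoop in as well, and stand the scoop back on its rubber mat. Then put the lid back on the drum, properly seated, and only then turn the drum by its hand grip anticlockwise (seen from above) through one full turn. Leave the pliers, glass sleeve, bottle and jar where they are.

Things in the scene. Friction and masses are not known exactly. Their poses are not given: they have to be found in the camera images.
- drum (a joint): turn of the drum about its upright axis, rad: 0 at the start, growing as the drum turns anticlockwise seen from above; free to turn from -0.1 to its stop at 6.9 (a full turn is 6.28); it is stiff enough to stay where it is left (about 1.5 N at the hand grip)
- drum_mouth (a point): centre of the mouth of the open-topped aluminium drum, level with its rim, on the turning axis, z up; 155 mm above the table. The drum is 136 mm across outside, 128 mm inside, and its inner floor lies 120 mm below the rim. It stands on a grey base 170 mm square and 28 mm high
- crank_top (a point): centre of the top of the drum's hand grip: an upright black cylinder 20 mm across and 66 mm tall that spins freely on its pin, at the end of a flat arm 110 mm from the drum's axis; its top is 54 mm above the rim; it travels with the drum
- lid: loose aluminium lid, 148 mm across and 6 mm thick, with a rubber plug 118 mm across and 8 mm deep beneath and an upright black knob on top, 26 mm across and 36 mm tall; origin at the centre of the plug's underside, z up; the knob runs from 14 to 50 mm above the origin. On the drum the origin lies 8 mm below the rim
- cork_mat: round cork mat fixed to the bench, 144 mm across, 6 mm thick; origin at the centre of its underside
- rubber_mat: black rectangular rubber mat fixed to the bench, 160 x 110 x 4 mm; origin at the centre of its underside; the scoop stands on it
- scoop: steel scoop holding the balls: open box with sloping pouring lip, 121 mm long, 62 wide outside (54 inside), side walls 48 high over the whole length; 0.15 kg. Origin on its underside, x along it: back face at x = +49 mm, floor (4 mm thick) from x = +45 to -20, then the lip slopes up at 27 degrees to its end at x = -72, 30 mm high
- ball1_center (a point): centre of a white ceramic polishing ball, 22 mm across, 16 g, in the scoop at the start (absent in some starts)
- ball2_center (a point): centre of a white ceramic polishing ball, 22 mm across, 16 g, in the scoop at the start (absent in some starts)
- ball3_center (a point): centre of a white ceramic polishing ball, 22 mm across, 16 g, in the scoop at the start (absent in some starts)
- ball4_center (a point): centre of a white ceramic polishing ball, 22 mm across, 16 g, in the scoop at the start (absent in some starts)
- ball5_center (a point): centre of a white ceramic polishing ball, 22 mm across, 16 g, in the scoop at the start (absent in some starts)
- neck1_mid (a point): middle of a cut-off amber glass bottle neck, 66 mm tall, standing on its wide end on the bench, z along it towards the mouth; 36 mm across for its lowest 38 mm, narrowing to 29 mm at 50 to 54 mm with a 33 mm lip at the top; the middle is 33 mm from either end; 80 g (absent in some starts)
- neck2_mid (a point): middle of a cut-off amber glass bottle neck, 66 mm tall, standing on its wide end on the bench, z along it towards the mouth; 36 mm across for its lowest 38 mm, narrowing to 29 mm at 50 to 54 mm with a 33 mm lip at the top; the middle is 33 mm from either end; 80 g (absent in some starts)
- neck3_mid (a point): middle of a cut-off amber glass bottle neck, 66 mm tall, standing on its wide end on the bench, z along it towards the mouth; 36 mm across for its lowest 38 mm, narrowing to 29 mm at 50 to 54 mm with a 33 mm lip at the top; the middle is 33 mm from either end; 80 g (absent in some starts)
- pliers: running pliers with pale blue handles, 150 mm long, lying on the bench; origin on the bench near the jaws' root; a bystander
- glass_sleeve: amber glass half-open sleeve, 110 mm long, 83 mm across, lying on its side; origin under its middle; a bystander
- spray: green glass bottle, 60 mm across and 130 mm tall; origin under its centre; a bystander
- jar: clear glass jar with a steel lid, 72 mm across and 90 mm tall; origin under its centre; a bystander
Not all that is in view belongs to the job. Of the things like the rubber_mat, leave any that is yellow; of the rest the larger one is meant.

How it is judged:
On the way, in this order (a step that is already met when the one before it is completed fails the run):
1. the lid is off the drum and lies on the cork mat (horizontal distance between lid and cork_mat below 0.05 m and height (world z) of lid below 0.016 m and angle between lid's own z axis and vertical below 0.15 rad), for 0.2 s.
2. every bottle neck and every ball present is in the drum (horizontal distance between each of ball1_center, ball2_center, ball3_center, ball4_center, ball5_center, neck1_mid, neck2_mid, neck3_mid and drum_mouth below 0.062 m and z of ball1_center in the frame of drum_mouth between -0.13 and -0.008 m and z of ball2_center in the frame of drum_mouth between -0.13 and -0.008 m and z of ball3_center in the frame of drum_mouth between -0.13 and -0.008 m and z of ball4_center in the frame of drum_mouth between -0.13 and -0.008 m and z of ball5_center in the frame of drum_mouth between -0.13 and -0.008 m and z of neck1_mid in the frame of drum_mouth between -0.13 and -0.008 m and z of neck2_mid in the frame of drum_mouth between -0.13 and -0.008 m and z of neck3_mid in the frame of drum_mouth between -0.13 and -0.008 m), for 0.3 s.
3. the lid is seated on the drum again, the drum not yet turned (horizontal distance between lid and drum_mouth below 0.01 m and z of lid in the frame of drum_mouth between -0.012 and -0.004 m and angle between lid's own z axis and vertical below 0.06 rad and value of joint drum below 0.6 rad), for 0.3 s.
4. the drum has been turned a full turn anticlockwise with its lid on (horizontal distance between lid and drum_mouth below 0.01 m and z of lid in the frame of drum_mouth between -0.012 and -0.004 m and angle between lid's own z axis and vertical below 0.06 rad and value of joint drum above 6.1 rad), for 0.1 s.
At the end, for the whole second after the job is handed in: All necks and balls present are in the drum; its lid is on (within 10 mm of centre, plug inside, level within 3 degrees); the drum rests at least 350 degrees anticlockwise of its start; the scoop stands upright within 50 mm of the middle of the rubber mat (all of step 2 and all of step 4 and horizontal distance between scoop and rubber_mat below 0.05 m and angle between scoop's own z axis and vertical below 0.1 rad and height (world z) of scoop below 0.015 m and velocity of joint drum below 0.1 rad/s and linear speed of each of lid, scoop below 0.03 m/s); the robot touches nothing.
It fails at once if a bystander (pliers, glass sleeve, bottle or jar) is moved more than 50 mm (distance of any of pliers, glass_sleeve, spray, jar from where it was at the start of the episode above 0.05 m).
Of neck1, neck2, neck3 only 1 to 3 are there at a start; the rules pass over those that are not, and their reading is None.
Of ball1, ball2, ball3, ball4, ball5 only 3 to 5 are there at a start; the rules pass over those that are not, and their reading is None.
At some moment in a run one of neck1, neck2, neck3 may be knocked a few centimetres aside while the robot is not near it.
It also fails if it takes over 210 s, if anything falls off the work surface, if the arm or the gripper's body presses on something with over 40 N, if the wrist force passes 120 N, or if a joint passes its speed limit or range.

## Working session

There is one attempt and no reset: what is moved stays moved. The work goes in short steps, each a Python script; the robot and the scene stay as the last script left them, time stands still between calls to the robot, and variables do not carry over. Pictures are saved under pics/ and viewed, at most 14 in all, crops included, and the job is handed in when it is done.

```bash
ls; mkdir -p pics
cat > h.py <<'E'
from bench import *
import numpy as np, cv2
def proj(im,P):
    P=np.atleast_2d(P); V=np.array(im["view"]); c=P@V[:3,:3].T+V[:3,3]
    s=np.c_[c[:,0]/-c[:,2],-c[:,1]/-c[:,2]]; r2=(s**2).sum(1,keepdims=True)
    s=s*(1+im["k1"]*r2); K=np.array(im["camera_matrix"]); return np.c_[s[:,0]*K[0,0]+K[0,2],s[:,1]*K[1,1]+K[1,2]]
def slopes(im,px):
    px=np.atleast_2d(np.float64(px)); K=np.array(im["camera_matrix"])
    d=np.c_[(px[:,0]-K[0,2])/K[0,0],(px[:,1]-K[1,2])/K[1,1]]; s=d.copy()
    for _ in range(20): s=d/(1+im["k1"]*(s**2).sum(1,keepdims=True))
    return s
def ray(im,px):
    s=slopes(im,px); V=np.array(im["view"]); R=V[:3,:3]
    d=np.c_[s[:,0],-s[:,1],-np.ones(len(s))]@R; return -R.T@V[:3,3],d
def onplane(im,px,z):
    o,d=ray(im,px); return o+d*((z-o[2])/d[:,2])[:,None]
def cloud(im):
    h,w=im["depth"].shape; u,v=np.meshgrid(np.arange(w),np.arange(h))
    o,d=ray(im,np.c_[u.ravel(),v.ravel()]); return (o+d*im["depth"].ravel()[:,None]).reshape(h,w,3)
def save(im,n,crop=None,scale=1):
    f=im["frame"]
    if crop: x0,y0,x1,y1=crop; f=f[y0:y1,x0:x1]
    cv2.imwrite("pics/"+n+".png",cv2.resize(f,None,fx=scale,fy=scale,interpolation=cv2.INTER_CUBIC))
E
python3 - <<'E'
from h import *
for n in("top","scene"):
    im=get_image(n); save(im,n+"0",None,1.4); V=im["view"]; print(n,np.round(V,3).tolist(),im["k1"],im["camera_matrix"], (im["depth"]==0).mean())
print(state())
E
```

```text
pics
top [[-0.024, -1.0, -0.01, 0.049], [0.984, -0.025, 0.179, -0.504], [-0.179, -0.006, 0.984, -1.441], [0.0, 0.0, 0.0, 1.0]] -0.1791964146159656 [[509.46564369   0.         287.72572718]
 [  0.         509.46564369 207.44137714]
 [  0.           0.           1.        ]] 0.004102891156462585
scene [[0.535, 0.845, 0.017, -0.294], [-0.561, 0.34, 0.755, 0.176], [0.632, -0.413, 0.656, -1.664], [0.0, 0.0, 0.0, 1.0]] -0.13203457121113263 [[503.48267638   0.         277.27978058]
 [  0.         503.48267638 215.94023289]
 [  0.           0.           1.        ]] 0.007236394557823129
{'time': 0.1, 'joint_pos': array([-1.39371443e+00,  9.17902934e-02,  1.23173139e+00,  1.24625900e-05,
        1.81977922e+00, -5.66922687e-02]), 'dq': array([ 1.78210650e-03, -2.15555804e-03, -3.32983003e-03, -1.90854346e-03,
        1.38143527e-07,  1.38715392e-04]), 'joint_torque': array([ 1.74189187e-03, -4.47856379e+01, -4.07572138e+01,  6.99521089e-02,
        2.83962081e-02, -1.21996391e-04]), 'ee_pos': array([ 0.13895562, -0.58344542,  0.22963514]), 'ee_rot': array([-8.52941752e-04,  9.93175938e-01,  1.16622578e-01, -4.53533580e-05]), 'ft_force': array([ 0.41700208,  0.18031227, -0.17663205]), 'moment': array([-0.04549975, -0.01954247, -0.044049  ]), 'finger_force': 0.0, 'finger_gap': 0.08771627639950602}
```

View pics/top0.png

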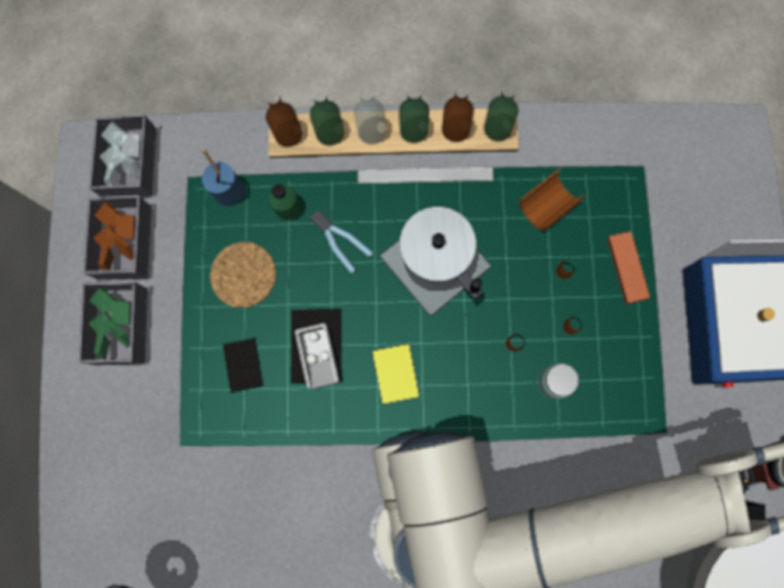

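View pics/scene0.png

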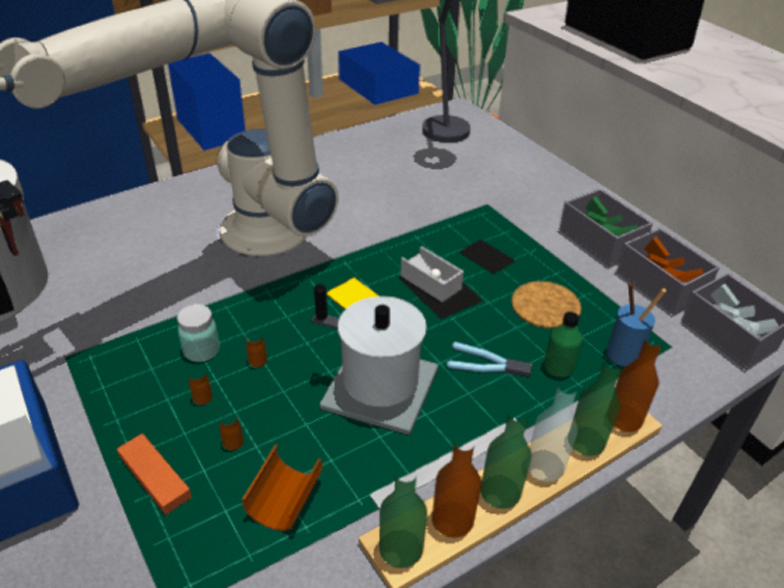

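Lookalikes (pixels in the 1.4x top view):
- **Rubber mat:** there is a small black mat at (243,365), a larger black mat at (316,345) under the scoop, and a yellow mat at (396,373). I choose the large black one.
- **Necks:** amber necks are at (565,270), (572,325) and (515,342). The amber sleeve at (550,200) and the amber bottles on the rack are not necks.
- **Lid and crank:** the lid knob is at (438,241) and the crank grip at (475,286).
- **Cork mat:** it is at (243,274).

Next I measure and check one close crop.

```bash
cat >> h.py <<'E'
def stat(n,P): print(n,len(P),np.round(np.median(P,0),4) if len(P) else'',np.round(np.ptp(P,0),4) if len(P) else'')
def circ(P): (c,r)=cv2.minEnclosingCircle(np.float32(P[:,:2])); return np.round(c,4),round(r,4)
E
python3 - <<'E'
from h import *
t=get_image("top"); s=get_image("scene"); save(t,"crop0",(150,130,440,320),2.7)
for n,im in(("top",t),("scene",s)):
    C=cloud(im); hsv=cv2.cvtColor(im["frame"],cv2.COLOR_BGR2HSV); H,S,V=[hsv[...,i].astype(int) for i in range(3)]
    Z=C[...,2]; reg=(C[...,0]>.2)&(C[...,0]<.75)&(abs(C[...,1])<.5)
    print(n, "table z",np.median(Z[reg&(H>70)&(H<90)&(S>150)]))
    def g(m): 
        m=(m&reg).astype(np.uint8); k,l,st,_=cv2.connectedComponentsWithStats(m)
        return [C[l==i] for i in range(1,k) if st[i,4]>12]
    for nm,m in (("lid",(Z>.15)&(Z<.17)&(S<60)),("knob",(Z>.18)&(Z<.205)&(V<70)),("crank",(Z>.2)&(Z<.22)),
        ("amber",(H<16)&(S>150)&(V<190)&(V>25)&(Z<.085)),("cork",(H>8)&(H<25)&(S>60)&(S<190)&(Z<.02)&(V>90)),("black",(V<45)&(S<120)&(Z<.015)),("scooprim",(Z>.042)&(Z<.06)&(S<70)),("yellow",(H>25)&(H<35)&(S>150)),("balls",(V>215)&(S<40)&(Z<.06))):
        for P in g(m):
            r=cv2.minAreaRect(np.float32(P[:,:2]));print(nm,len(P),"med",np.round(np.median(P,0),3),"circ",circ(P),"rect",np.round(r[0],4),np.round(r[1],3),round(r[2],1),"zmax",P[:,2].max().round(3))
E
```

```text
top table z 0.0005912637555971489
lid 2149 med [ 0.574 -0.033  0.161] circ (array([ 0.5773, -0.0327]), 0.0747) rect [ 0.5768 -0.0341] [0.145 0.147] 88.6 zmax 0.169
knob 57 med [ 0.574 -0.034  0.196] circ (array([ 0.5749, -0.0331]), 0.0114) rect [ 0.5753 -0.0337] [0.016 0.022] 88.3 zmax 0.201
knob 17 med [ 0.482 -0.098  0.201] circ (array([ 0.4867, -0.1004]), 0.0095) rect [ 0.4829 -0.0985] [0.019 0.008] 63.3 zmax 0.205
knob 87 med [0.208 0.036 0.193] circ (array([0.2062, 0.0366]), 0.0392) rect [0.2088 0.0371] [0.009 0.078] 10.8 zmax 0.205
crank 48 med [ 0.487 -0.101  0.209] circ (array([ 0.4879, -0.1011]), 0.01) rect [ 0.4883 -0.1006] [0.018 0.016] 1.0 zmax 0.215
crank 25 med [0.203 0.042 0.205] circ (array([0.2043, 0.0416]), 0.0182) rect [0.2044 0.0416] [0.007 0.036] 20.4 zmax 0.21
amber 881 med [ 0.699 -0.284  0.008] circ (array([ 0.6942, -0.2885]), 0.0666) rect [ 0.6967 -0.2878] [0.081 0.112] 37.2 zmax 0.063
amber 21 med [ 0.583 -0.423  0.021] circ (array([ 0.5824, -0.4227]), 0.0232) rect [ 0.5825 -0.4233] [0.046 0.004] 9.3 zmax 0.026
amber 35 med [ 0.537 -0.301  0.037] circ (array
[... 4132 characters left out ...]
, 0.0131) rect [0.6875 0.2095] [0.026 0.01 ] 34.6 zmax 0.013
scooprim 309 med [0.388 0.227 0.05 ] circ (array([0.3737, 0.2174]), 0.0686) rect [0.3747 0.2194] [0.127 0.07 ] 11.0 zmax 0.059
scooprim 34 med [ 0.339 -0.293  0.051] circ (array([ 0.3384, -0.293 ]), 0.0117) rect [ 0.3392 -0.2933] [0.023 0.008] 71.4 zmax 0.059
scooprim 261 med [ 0.63  -0.069  0.051] circ (array([ 0.5893, -0.0429]), 0.0656) rect [ 0.6117 -0.0578] [0.131 0.054] 56.5 zmax 0.06
yellow 405 med [0.315 0.054 0.005] circ (array([0.3882, 0.0345]), 0.1269) rect [0.3887 0.0459] [0.096 0.244] 83.4 zmax 0.162
balls 15 med [0.373 0.228 0.027] circ (array([0.3796, 0.2298]), 0.0042) rect [0.3737 0.2294] [0.012 0.01 ] 5.4 zmax 0.032
```

View pics/crop0.png

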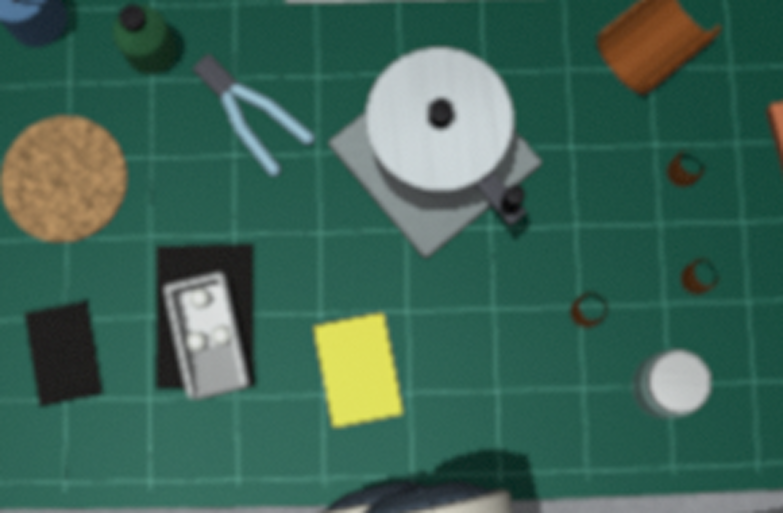

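The crop shows the lid with its knob at (440,113) and the crank at (512,203). The scoop on the large black mat has its lip at the bottom (220,380) and 3 balls visible. The necks are at (685,168), (700,275) and (590,308). I move the lid first.

```bash
cat >> h.py <<'E'
from scipy.spatial.transform import Rotation as Ro
from scipy.optimize import least_squares
DRUM=np.array([0.5765,-0.0335]); CRANK=np.array([0.4885,-0.1015]); CORK=np.array([0.5575,0.385])
def quat(y,z):
    y=np.array(y,float);z=np.array(z,float);x=np.cross(y,z)
    q=Ro.from_matrix(np.c_[x,y,z]).as_quat(); return np.r_[q[3],q[:3]]
def down(phi): a=np.radians(phi); return quat([np.cos(a),np.sin(a),0],[0,0,-1])
def best(p,phi):
    c=[]
    for f in(phi,phi+180):
        q=inverse_kinematics(list(p),list(down(f)))
        if q is not None: c.append((abs(q[5]),f))
    return min(c)[1]
def up(z=.3,sp=.3): p=state()["ee_pos"]; move_l([p[0],p[1],z],sp)
def st(m=''): s=state(); print(m,"t%.1f"%s["time"],np.round(s["ee_pos"],4),"F",np.round(s["ft_force"],1),"gap%.4f"%s["finger_gap"],"ff%.1f"%s["finger_force"])
def necks(im=None):
    im=im or get_image("scene"); C=cloud(im); hsv=cv2.cvtColor(im["frame"],cv2.COLOR_BGR2HSV).astype(int)
    m=(hsv[...,0]<16)&(hsv[...,1]>150)&(hsv[...,2]>25)&(C[...,2]<.085)&(C[...,0]>.25)&(C[...,0]<.72)&(C[...,1]<.4)&(C[...,1]>-.42)
    k,l,s,_=cv2.connectedComponentsWithStats(m.astype(np.uint8)); out=[]
    for i in range(1,k):
        if not 60<s[i,4]<500: continue
        P=C[(l==i)]; B=P[(P[:,2]>.004)&(P[:,2]<.036)][:,:2]; c0=np.median(B,0)+.015*np.array([-.837,.547])
        f=least_squares(lambda c:np.hypot(*(B-c).T)-.018,c0,loss="soft_l1",f_scale=.002); out.append(np.r_[f.x,P[:,2].max()])
    return np.array(out)
E
python3 - <<'E'
from h import *
t=get_image("top"); C=cloud(t); print("necks",necks().round(4))
Z=C[...,2]; m=(Z>.058)&(Z<.075)&(C[...,1]<-.12)&(C[...,0]>.3)&(C[...,0]<.65)
k,l,s,_=cv2.connectedComponentsWithStats(m.astype(np.uint8))
for i in range(1,k): print("topring",s[i,4],circ(C[l==i]))
m=(Z>.1)&(Z<.14)&(C[...,1]>.15)&(C[...,0]<.76); print("spray",circ(C[m]))
phi=best([*DRUM,.25],55); print(phi)
up(.33); move_to([*DRUM,.28],down(phi)); st()
move_l([*DRUM,.172],.15); st("pre"); close(); st("grip"); up(.26,.15); st("lift")
move_l([*CORK,.26],.3); move_l([*CORK,.06],.2); move_l([*CORK,.0325],.05); st("low")
gripper_open(); up(.2); st()
save(get_image("top"),"top1",None,1.4)
E
```

```text
necks [[ 0.3919 -0.1961  0.0645]
 [ 0.4261 -0.3213  0.0648]
 [ 0.5471 -0.313   0.0665]]
topring 3 (array([ 0.6454, -0.2792]), 0.0017)
topring 1 (array([ 0.6377, -0.2665]), 0.0001)
topring 181 (array([ 0.4234, -0.5782]), 0.1228)
topring 5 (array([ 0.5422, -0.298 ]), 0.0065)
topring 2 (array([ 0.5337, -0.3087]), 0.0019)
topring 2 (array([ 0.5339, -0.318 ]), 0.0014)
topring 1 (array([ 0.4332, -0.3061]), 0.0001)
topring 1 (array([ 0.4214, -0.3051]), 0.0001)
topring 2 (array([ 0.4142, -0.3093]), 0.0021)
topring 2 (array([ 0.4093, -0.3204]), 0.0009)
topring 1 (array([ 0.3934, -0.1787]), 0.0001)
topring 2 (array([ 0.3833, -0.1826]), 0.0021)
topring 44 (array([ 0.3224, -0.2621]), 0.0291)
spray (array([0.7213, 0.3635]), 0.0965)
55
 t3.3 [ 0.5765 -0.0344  0.2801] F [-0.3  0.3 -0.3] gap0.0878 ff0.0
pre t4.2 [ 0.5768 -0.0337  0.1729] F [-0.5  0.3 -0.5] gap0.0877 ff0.0
grip t5.1 [ 0.5765 -0.0336  0.172 ] F [ 0.2 -0.2  1.4] gap0.0255 ff30.0
lift t5.9 [ 0.5762 -0.0335  0.2587] F [ 0.7  0.5 -3.3] gap0.0259 ff30.0
low t9.3 [0.5575 0.385  0.0323] F [-0.1  0.4 -3.2] gap0.0260 ff30.0
 t11.0 [0.5572 0.3848 0.198 ] F [-0.4 -0.8 -0.9] gap0.0877 ff0.0
```

View pics/top1.png

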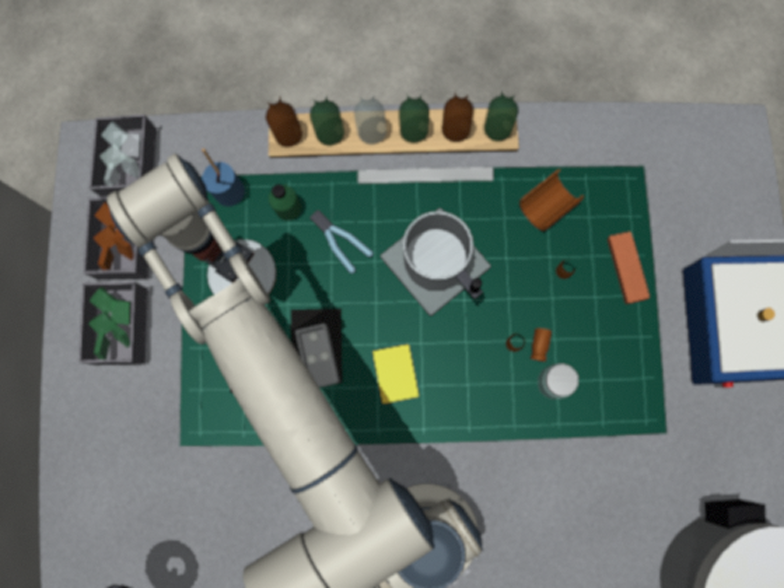

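The lid lies on the cork mat at (240,270). The neck at (572,325) has been knocked over and now lies at (541,344), close beside the one at (515,342). I'll take the standing one first with the fingers along x, then the lying one.

```bash
cat >> h.py <<'E'
E38=np.array([np.cos(np.radians(38)),np.sin(np.radians(38))]); N=np.array([-E38[1],E38[0]])
def pick(c,phi,z,above=.26):
    f=best([*c,above],phi); move_to([*c,above],down(f)); move_l([*c,z],.2); close(); st("grip"); up(above,.25); st("lift")
def drop(c,phi,z):
    f=best([*c,.26],phi); move_to([*c,.27],down(f)); move_l([*c,z],.15); st("drop"); gripper_open(); up(.28,.3); st()
E
python3 - <<'E'
from h import *
n=necks(); print(n.round(4))
t=get_image("top"); C=cloud(t); hsv=cv2.cvtColor(t["frame"],cv2.COLOR_BGR2HSV).astype(int)
m=(hsv[...,0]<16)&(hsv[...,1]>150)&(hsv[...,2]>25)&(C[...,2]<.06)&(C[...,0]>.3)&(C[...,0]<.5)&(C[...,1]<-.1)
k,l,s,_=cv2.connectedComponentsWithStats(m.astype(np.uint8))
for i in range(1,k):
    if s[i,4]>40:
        P=C[l==i]; r=cv2.minAreaRect(np.float32(P[:,:2])); print("amb",s[i],np.round(r[0],4),np.round(r[1],3),r[2],np.median(P[:,2]),P[:,2].max())
c=np.array([.3919,-.1955]); d=n[np.argmin(np.hypot(*(n[:,:2]-c).T))]; print(d)
if np.hypot(*(d[:2]-c))<.02: c=d[:2]
up(.3); pick(c,0,.026); drop(DRUM-.022*E38+.025*N,128,.167)
save(get_image("top"),"c2",(330,130,450,310),3)
E
```

```text
[[ 0.3922 -0.1956  0.0663]
 [ 0.3842 -0.2486  0.0404]
 [ 0.5472 -0.3129  0.0666]]
amb [380 235  13  22 203] [ 0.3871 -0.2484] [0.029 0.062] 76.51900482177734 0.032001486660573564 0.04178284553584577
[ 0.39219712 -0.19562653  0.06633896]
grip t16.0 [ 0.3922 -0.1956  0.026 ] F [-0.7 -0.1  0. ] gap0.0353 ff30.0
lift t17.1 [ 0.3919 -0.1954  0.2584] F [ 0.2 -0.5 -1.2] gap0.0351 ff30.0
drop t19.1 [ 0.5442 -0.0276  0.1683] F [-0.2  0.4 -0.9] gap0.0352 ff30.0
 t20.6 [ 0.5441 -0.0274  0.281 ] F [ 1.   0.1 -1. ] gap0.0877 ff0.0
```

View pics/c2.png

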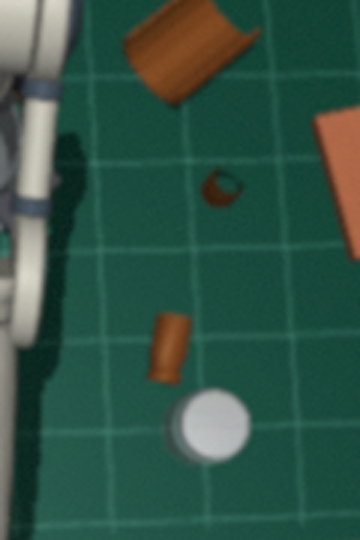

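The crop shows the lying neck's axis running from (175,315), the wide end, to (163,380), the lip end. The jar at (210,425) is close by, so I check its clearance before grasping.

Run:
```python
from h import *
t=get_image("top"); C=cloud(t); Z=C[...,2]
m=(Z>.084)&(Z<.1)&(C[...,1]<-.2)&(C[...,1]>-.4)&(C[...,0]>.25)&(C[...,0]<.4); print("jar",circ(C[m]),m.sum())
J=np.array(circ(C[m])[0])
c=np.array([.387,-.249])+.013*np.array([np.cos(np.radians(-13)),np.sin(np.radians(-13))])
phi=77; y=np.array([np.cos(np.radians(phi)),np.sin(np.radians(phi))]); x=np.array([y[1],-y[0]])
print("jar in tool axes",(J-c)@x,(J-c)@y)
z=.020
pick(c,phi,z); drop(DRUM+.033*E38,38,.170)
print(necks().round(4))
```

```text
jar (array([ 0.309 , -0.2765]), 0.0323) 387
jar in tool axes -0.08281471105879207 -0.044341359020415444
grip t23.9 [ 0.3996 -0.252   0.02  ] F [0.2 0.5 0.3] gap0.0352 ff30.0
lift t25.1 [ 0.3993 -0.2518  0.2583] F [-1.2  0.1 -0.9] gap0.0351 ff30.0
drop t27.5 [ 0.6029 -0.0134  0.1714] F [-0.1 -0.6 -0.7] gap0.0351 ff30.0
 t29.0 [ 0.6028 -0.0132  0.2812] F [ 1.3 -0.  -0.1] gap0.0876 ff0.0
[[ 0.5473 -0.3127  0.0641]]
```

Run:
```python
from h import *
n=necks(); print(n.round(4)); c=n[0,:2]
pick(c,90,.026); drop(DRUM-.022*E38-.025*N,128,.167)
move_to([.42,-.25,.3],down(best([.42,-.25,.3],90)))
t=get_image("top"); save(t,"c3",(180,120,420,300),3); C=cloud(t); Z=C[...,2]
m=(Z>.147)&(Z<.163)&(np.hypot(C[...,0]-DRUM[0],C[...,1]-DRUM[1])<.08); P=C[m]; print("rim",circ(P))
f=least_squares(lambda c:np.hypot(*(P[:,:2]-c).T)-.066,DRUM,loss="soft_l1",f_scale=.002); print(f.x)
r=np.hypot(C[...,0]-DRUM[0],C[...,1]-DRUM[1])<.055; print("inside max z",np.percentile(Z[r],[50,99,100]))
m=(Z>.2)&(Z<.22)&(np.hypot(C[...,0]-CRANK[0],C[...,1]-CRANK[1])<.03); print("crank",circ(C[m]))
s=get_image("scene"); print(necks(s))
```

```text
[[ 0.5474 -0.3124  0.0644]]
grip t32.8 [ 0.5474 -0.3125  0.026 ] F [-0.   0.  -0.4] gap0.0352 ff30.0
lift t33.9 [ 0.5471 -0.3123  0.2581] F [-0.5  0.2 -2. ] gap0.0351 ff30.0
drop t35.7 [ 0.575  -0.0672  0.1682] F [-0.3 -0.4  0.2] gap0.0353 ff30.0
 t37.1 [ 0.5749 -0.0668  0.2811] F [ 0.1 -0.8 -0.6] gap0.0880 ff0.0
rim (array([ 0.5749, -0.0334]), 0.0686)
[ 0.57438429 -0.03317886]
inside max z [0.0377773  0.11367928 0.12214431]
crank (array([ 0.488 , -0.1007]), 0.01)
[]
```

View pics/c3.png

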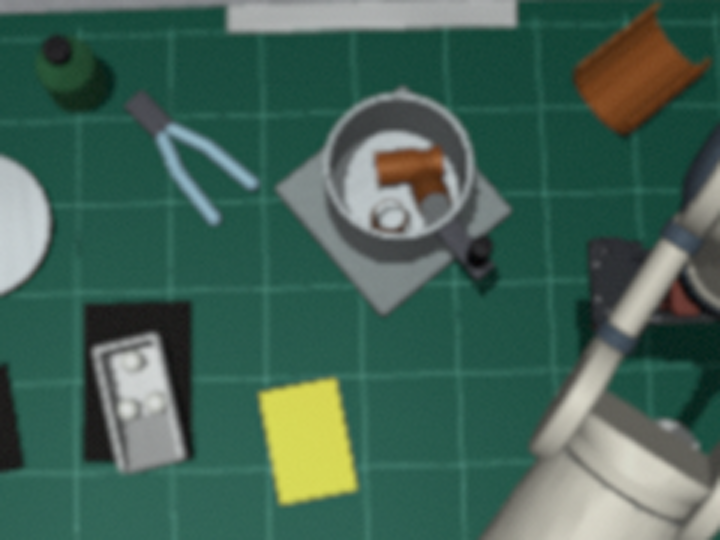

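All three necks are in the drum near (410,190). One stands at (390,215) and two lie, and the contents top out at 0.122 m, well below the rim. Next is the scoop: I check which pour direction is feasible.

```bash
cat >> h.py <<'E'
DRUM=np.array([0.5750,-0.0333])
SC=np.array([.3743+.0115*np.cos(np.radians(11.6)),.219+.0115*np.sin(np.radians(11.6)),.004]); SYAW=11.6
G=np.array([.008,0,.028])
def tcp_for(origin,yaw,theta,lean,sgn):
    # scoop pose: Rz(yaw)*Ry(-theta): lip (-x) goes down for theta>0
    R=(Ro.from_euler("z",yaw,degrees=True)*Ro.from_euler("y",-theta,degrees=True)).as_matrix()
    l=np.radians(lean); tz=R@-np.array([np.sin(l),0,np.cos(l)]); ty=R@np.array([0,sgn,0])
    return np.array(origin)+R@G+.011*tz, quat(ty,tz), R
def pour_pose(yaw,theta,lean,sgn,h,back=.03):
    tip=np.r_[DRUM,.155+h]-np.array([-np.cos(np.radians(yaw)),-np.sin(np.radians(yaw)),0])*back
    R=tcp_for([0,0,0],yaw,theta,lean,sgn)[2]
    return tcp_for(tip-R@np.array([-.072,0,.030]),yaw,theta,lean,sgn)[:2]
TH=[(0,.06),(15,.045),(30,.02),(40,.012),(50,.01),(60,.01),(70,.01)]
E
python3 - <<'E'
from h import *
for lean in(0,15,30):
  for sgn in(1,-1):
    p,q,_=tcp_for(SC,SYAW,0,lean,sgn); a=inverse_kinematics(list(p),list(q))
    if a is None: continue
    print("lean",lean,sgn,"pick",np.round(a,2))
    for yaw in range(-90,180,30):
        L=[inverse_kinematics(*map(list,pour_pose(yaw,t,lean,sgn,h))) for t,h in TH]
        if all(x is not None for x in L): print("  yaw",yaw,np.round(L[0],2),np.round(L[-1],2),np.abs(np.diff(L,axis=0)).max().round(2))
E
```

```text
lean 0 1 pick [ 0.44 -0.26  1.93 -0.    1.46 -1.33]
  yaw -90 [-0.3   0.07  1.31 -0.    1.77 -0.3 ] [ 0.31  0.2   1.51 -1.17  1.81  0.24] 0.27
  yaw -60 [-0.25  0.2   1.16 -0.    1.78 -0.78] [ 0.32 -0.15  1.86 -1.24  1.33  0.06] 0.24
  yaw -30 [-0.18  0.3   1.05 -0.    1.8  -1.23] [ 0.16 -0.52  2.15 -1.1   0.73 -0.32] 0.32
  yaw 0 [-0.1   0.33  1.02 -0.    1.8  -1.67] [-0.21 -0.68  2.25  0.51  0.41 -2.11] 0.32
lean 0 -1 pick [ 0.44 -0.26  1.93 -0.    1.46  1.81]
  yaw 0 [-0.1   0.33  1.02 -0.    1.8   1.47] [-0.21 -0.68  2.25  0.51  0.41  1.03] 0.32
  yaw 30 [-0.02  0.28  1.07 -0.    1.79  1.03] [-0.51 -0.44  2.09  1.21  1.03  0.12] 0.26
  yaw 60 [ 0.04  0.18  1.19 -0.    1.78  0.57] [-0.58 -0.07  1.78  1.22  1.57 -0.15] 0.26
  yaw 90 [ 0.07  0.03  1.34 -0.    1.77  0.07] [-0.51  0.27  1.43  1.12  2.   -0.31] 0.27
  yaw 120 [ 0.05 -0.12  1.49 -0.    1.77 -0.47] [-0.39  0.54  1.08  0.99  2.38 -0.48] 0.23
lean 15 1 pick [ 0.4  -0.01  1.73  0.05  1.68 -1.37]
  yaw -90 [-0.43  0.14  1.25  0.25  1.86 -0.38] [ 0.24  0.11  1.46 -0.95  1.77  0.14] 0.26
  yaw -60 [-0.34  0.37  0.98  0.18  1.9
[... 1580 characters left out ...]
.3   2.38  2.04] 0.21
lean 30 -1 pick [0.38 0.22 1.55 0.09 1.89 1.75]
  yaw -30 [-0.25  0.81  0.44  0.2   2.39  1.96] [ 0.02 -0.34  1.77 -0.38  1.12  2.18] 0.32
  yaw 0 [-0.08  0.91  0.28 -0.06  2.47  1.45] [-0.16 -0.4   1.81  0.12  1.04  1.39] 0.41
  yaw 30 [ 0.09  0.76  0.51 -0.3   2.33  0.98] [-0.32 -0.31  1.74  0.53  1.24  0.68] 0.3
  yaw 60 [ 0.23  0.49  0.89 -0.43  2.1   0.6 ] [-0.39 -0.11  1.57  0.69  1.57  0.18] 0.22
  yaw 90 [ 0.34  0.15  1.29 -0.51  1.85  0.24] [-0.37  0.1   1.36  0.68  1.89 -0.22] 0.26
  yaw 120 [ 0.37 -0.23  1.67 -0.52  1.61 -0.2 ] [-0.3   0.29  1.15  0.56  2.18 -0.61] 0.27
  yaw 150 [ 0.2  -0.61  1.95 -0.34  1.41 -0.86] [-0.2   0.41  1.    0.3   2.38 -1.1 ] 0.21
```

Run:
```python
from h import *
lean,sgn,yaw=30,-1,60
p,q,_=tcp_for(SC,SYAW,0,lean,sgn); q=list(q); back=-0.11*Ro.from_quat(np.r_[q[1:],q[0]]).as_matrix()[:,2]
P0=lambda o:list(tcp_for(SC+np.array([0,0,o]),SYAW,0,lean,sgn)[0])
up(.35); move_to(list(p+back+[0,0,.05]),q); move_l(list(p+back),.2); move_l(list(p),.12); st("pre"); close(); st("grip")
move_l(P0(.03),.08); st(); move_l(P0(.19),.2); hold(.1); st("lift")
t=get_image("scene"); save(t,"c4",(200,60,420,260),3)
```

```text
pre t41.9 [0.3888 0.2221 0.0234] F [0.6 0.1 1.2] gap0.0877 ff0.0
grip t42.4 [0.3882 0.2216 0.0227] F [ 1.2 -1.3  1.8] gap0.0614 ff30.0
 t42.9 [0.3883 0.222  0.0529] F [ 0.3  0.9 -2.6] gap0.0621 ff30.0
lift t44.0 [0.3875 0.2216 0.2107] F [ 0.1 -0.1 -2.2] gap0.0622 ff30.0
```

View pics/c4.png

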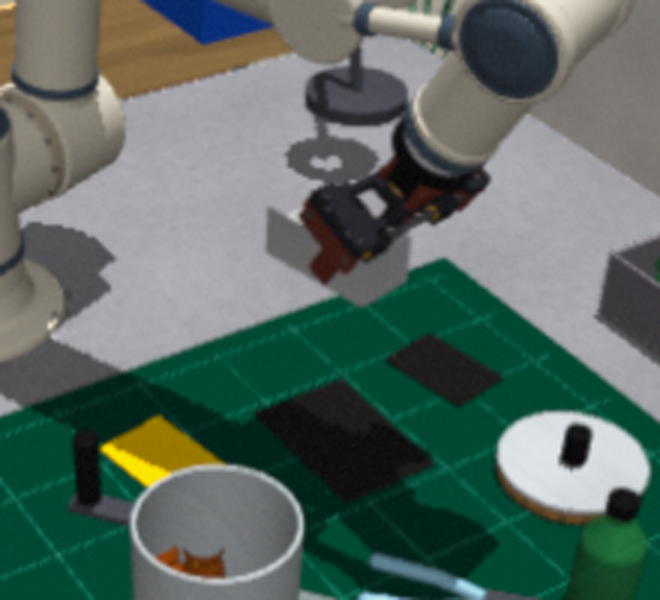

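The scoop hangs level in the gripper at (350,240) and the mat below is clear. Now I pour.

Run:
```python
from h import *
lean,sgn,yaw=30,-1,60
pp=lambda t,h:[list(v) for v in pour_pose(yaw,t,lean,sgn,h)]
p,q=pp(0,.06); move_l(p,.18,q); st("over")
for t,h in TH[1:]+[(78,.012)]:
    p,q=pp(t,h); move_l(p,.05,q); hold(.15)
st("tilted"); hold(.6)
save(get_image("scene"),"c5",(180,100,400,300),3)
for t in(70,78,70,78):
    p,q=pp(t,.012); move_l(p,.1,q)
hold(.4)
for t,h in((60,.012),(40,.03),(15,.06),(0,.09)):
    p,q=pp(t,h); move_l(p,.08,q)
o=tcp_for(SC+np.array([0,0,.19]),SYAW,0,lean,sgn); move_l(list(o[0]),.2,list(o[1])); st("back")
a=get_image("top"); b=get_image("scene"); f=np.vstack([a["frame"][130:270,180:400],b["frame"][60:300,200:420]]); cv2.imwrite("pics/c6.png",cv2.resize(f,None,fx=1.57,fy=1.57,interpolation=cv2.INTER_CUBIC))
```

```text
over t45.8 [0.627  0.0575 0.2035] F [ 0.2  0.5 -2.1] gap0.0620 ff30.0
tilted t49.6 [0.6037 0.0165 0.2382] F [-0.8 -1.  -1.3] gap0.0615 ff30.0
back t55.3 [0.3884 0.2215 0.2127] F [-0.5 -0.  -1.6] gap0.0615 ff30.0
```

View pics/c5.png

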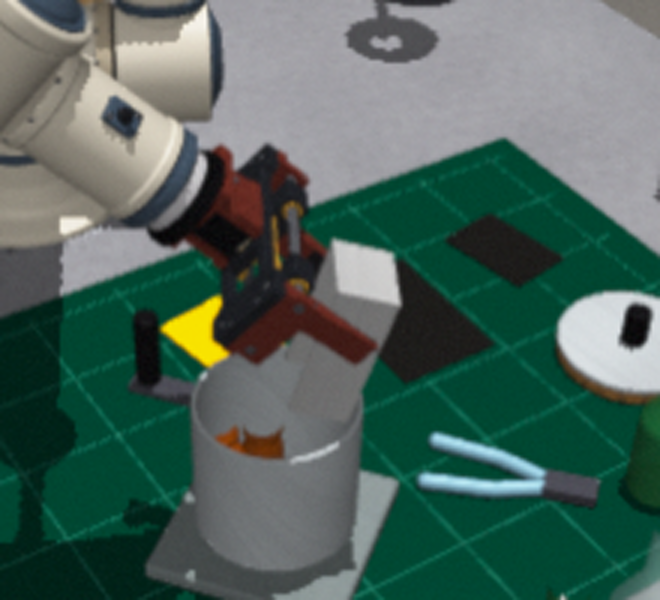

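View pics/c6.png

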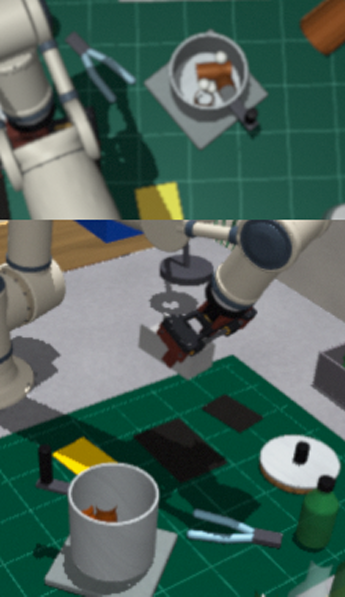

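The scoop emptied into the drum, and balls show inside it at (205,90) and (222,58). No balls are on the bench. I stand the scoop back and verify.

Run:
```python
from h import *
lean,sgn=30,-1
T=lambda o:tcp_for(SC+np.array([0,0,o]),SYAW,0,lean,sgn)
move_l(list(T(.02)[0]),.2); move_l(list(T(.001)[0]),.03); st("low"); gripper_open()
q=T(0)[1]; tz=Ro.from_quat(np.r_[q[1:],q[0]]).as_matrix()[:,2]
move_l(list(T(.001)[0]-.12*tz),.15); up(.3); phi=best([*CORK,.2],55); move_to([*CORK,.2],down(phi)); st()
a=get_image("top"); save(a,"c7",(180,130,380,290),4); C=cloud(a); Z=C[...,2]
S=cv2.cvtColor(a["frame"],cv2.COLOR_BGR2HSV)[...,1]
m=(Z>.042)&(Z<.06)&(S<70)&(abs(C[...,0]-.38)<.1)&(abs(C[...,1]-.22)<.08); print(cv2.minAreaRect(np.float32(C[m][:,:2])))
r=np.hypot(C[...,0]-DRUM[0],C[...,1]-DRUM[1])<.055; print("inside z",np.percentile(Z[r],[50,99,100]))
m=(Z>.2)&(Z<.22)&(np.hypot(C[...,0]-CRANK[0],C[...,1]-CRANK[1])<.05); print("crank",circ(C[m]))
b=get_image("scene"); D=cloud(b); m=(D[...,2]>.045)&(D[...,2]<.065)&(np.hypot(D[...,0]-CORK[0],D[...,1]-CORK[1])<.04); print("knob",circ(D[m]),m.sum())
m=(D[...,2]>.01)&(D[...,2]<.03)&(np.hypot(D[...,0]-CORK[0],D[...,1]-CORK[1])<.09)&(b["frame"].min(2)>120); print("lid",cv2.minAreaRect(np.float32(D[m][:,:2])),np.median(D[m][:,2]))
```

```text
low t57.2 [0.3877 0.2217 0.0241] F [-2.3 -1.4  5.5] gap0.0619 ff30.0
 t61.4 [0.5574 0.3847 0.1995] F [ 0.2 -0.2  0.7] gap0.0879 ff0.0
((0.3697764575481415, 0.21964606642723083), (0.1220245510339737, 0.060573771595954895), 11.49274730682373)
inside z [0.04343048 0.11365385 0.12257621]
crank (array([ 0.4881, -0.1006]), 0.0102)
knob (array([0.561 , 0.3835]), 0.0138) 58
lid ((0.5546919107437134, 0.3994675278663635), (0.1433679461479187, 0.11899083107709885), 1.0301322937011719) 0.02064018034272541
```

View pics/c7.png

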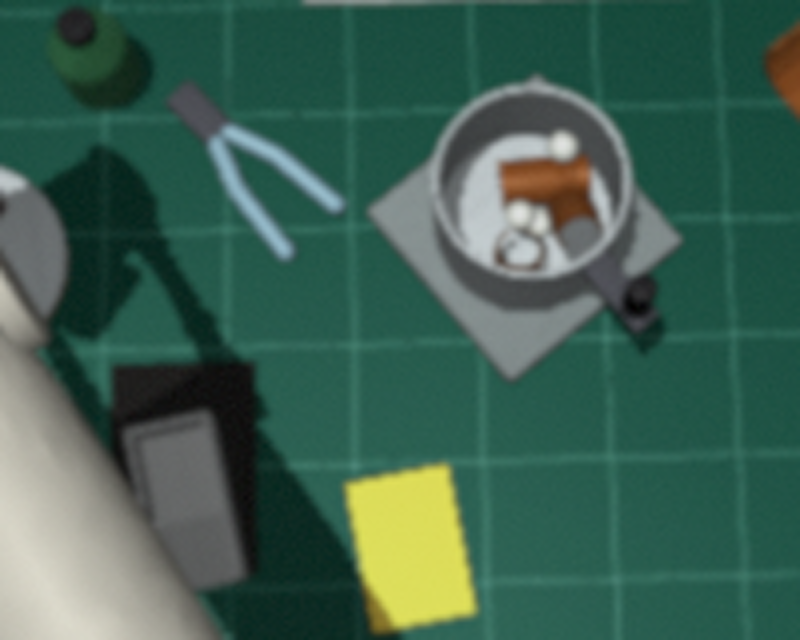

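Three balls and three necks are in the drum at (530,200). The empty scoop stands on its mat at (190,500). Now the lid goes back on.

Run:
```python
from h import *
C0=[.5765,-.0336]
print(best([*CORK,.2],55))
move_l([*CORK,.0325],.12); close(); st("grip"); up(.26,.2); move_l([*C0,.26],.3); move_l([*C0,.19],.1); st()
for z in(.180,.176,.174,.1728):
    move_l([*C0,z],.03); st("z%.4f"%z)
    if state()["ft_force"][2]>8: break
gripper_open(); up(.3,.15); st()
move_to([.42,-.3,.3],down(best([.42,-.3,.3],0)))
for n in("top","scene"):
    a=get_image(n); C=cloud(a); Z=C[...,2]; r=np.hypot(C[...,0]-DRUM[0],C[...,1]-DRUM[1])
    S=cv2.cvtColor(a["frame"],cv2.COLOR_BGR2HSV)[...,1]
    m=(Z>.15)&(Z<.172)&(r<.085)&(S<60); P=C[m]; A=np.c_[P[:,:2],np.ones(len(P))]; k=np.linalg.lstsq(A,P[:,2],rcond=None)[0]
    print(n,"lid",circ(P),np.median(P[:,2]),"slope",k[:2]); m=(Z>.188)&(Z<.203)&(r<.03); print("knob",circ(C[m]))
    m=(Z>.2)&(Z<.22)&(np.hypot(C[...,0]-CRANK[0],C[...,1]-CRANK[1])<.05); print("crank",circ(C[m]))
    if n=="scene": save(a,"c8",(150,130,400,320),3)
```

```text
55
grip t64.0 [0.5575 0.385  0.0324] F [-0.2  0.  -0.4] gap0.0255 ff30.0
 t67.7 [ 0.5768 -0.0336  0.1909] F [ 1.3 -0.  -2. ] gap0.0255 ff30.0
z0.1800 t68.2 [ 0.5764 -0.0336  0.1797] F [-0.3 -0.6 -3.1] gap0.0255 ff30.0
z0.1760 t68.5 [ 0.5764 -0.0336  0.1757] F [-0.5 -0.4 -3.1] gap0.0256 ff30.0
z0.1740 t68.7 [ 0.5764 -0.0336  0.1739] F [ 0.1  0.9 -3. ] gap0.0255 ff30.0
z0.1728 t69.0 [ 0.5766 -0.0337  0.1734] F [-0.4 -0.2  0.3] gap0.0257 ff30.0
 t71.0 [ 0.5763 -0.0336  0.2989] F [ 0.5  0.2 -0.4] gap0.0875 ff0.0
top lid (array([ 0.5774, -0.0325]), 0.0743) 0.1604620515244527 slope [-0.00032927  0.00045319]
knob (array([ 0.5765, -0.0322]), 0.013)
crank (array([ 0.488 , -0.1019]), 0.0103)
scene lid (array([ 0.5782, -0.0319]), 0.0761) 0.1623601151968761 slope [-0.00387813  0.0027418 ]
knob (array([ 0.5793, -0.0325]), 0.0148)
crank (array([ 0.4891, -0.1013]), 0.0108)
```

View pics/c8.png

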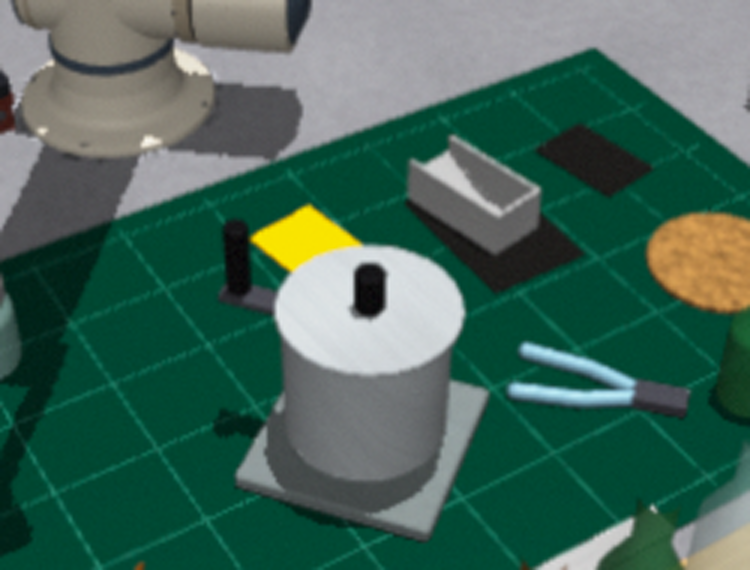

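The lid is seated and level, with its knob at (368,290). The scoop stands on the black mat at (475,195). Now I turn the crank.

Run:
```python
from h import *
A=np.array([.5757,-.0331]); d=np.array([.4884,-.1013])-A; a0=np.arctan2(d[1],d[0]); print("r",np.hypot(*d),np.degrees(a0))
P=lambda a:A+.11*np.array([np.cos(a0+a),np.sin(a0+a)])
f=best([*P(0),.188],38+90); print(f,[inverse_kinematics([*P(a),.188],list(down(f))) is not None for a in np.linspace(0,6.4,9)])
move_to([*P(0),.27],down(f)); move_l([*P(0),.188],.12); close(); st("grip")
mx=0
for i,a in enumerate(np.linspace(0,6.40,50)[1:]):
    move_l([*P(a),.188],.09); F=state()["ft_force"]; mx=max(mx,np.hypot(*F[:2]))
    if i%8==0: st("a%.2f"%a)
    if mx>35: print("stop",a); break
hold(.3); st("end"); print("maxF",mx)
```

```text
r 0.11078145151603674 -142.0025411932821
308 [True, True, True, True, True, True, True, True, True]
grip t75.4 [ 0.4891 -0.1009  0.188 ] F [ 0.5 -0.4  0.7] gap0.0196 ff30.0
a0.13 t75.7 [ 0.4988 -0.112   0.188 ] F [-0.1 -1.5 -0.3] gap0.0196 ff30.0
a1.18 t78.2 [ 0.6057 -0.14    0.1881] F [ 3.7 -7.8 -0.7] gap0.0193 ff30.0
a2.22 t80.7 [ 0.6834 -0.0594  0.1881] F [ 5.9 -0.9 -1. ] gap0.0195 ff30.0
a3.27 t83.1 [0.6531 0.0446 0.188 ] F [0.7 2.2 0.3] gap0.0197 ff30.0
a4.31 t85.6 [0.5477 0.0721 0.188 ] F [-0.5 -6.4  0.3] gap0.0194 ff30.0
a5.36 t88.1 [ 0.4704 -0.0048  0.188 ] F [ 3.8 -2.1 -2.6] gap0.0196 ff30.0
a6.40 t90.5 [ 0.4975 -0.1108  0.188 ] F [ 1.9  0.6 -1.2] gap0.0196 ff30.0
end t90.8 [ 0.4973 -0.1105  0.188 ] F [ 1.  -0.5 -0.5] gap0.0193 ff30.0
maxF 9.003006175607041
```

Run:
```python
from h import *
gripper_open(); up(.32,.12); move_to([.42,-.3,.33],down(best([.42,-.3,.33],0))); hold(.3)
for n in("top","scene"):
    a=get_image(n); C=cloud(a); Z=C[...,2]; r=np.hypot(C[...,0]-DRUM[0],C[...,1]-DRUM[1])
    S=cv2.cvtColor(a["frame"],cv2.COLOR_BGR2HSV)[...,1]
    P=C[(Z>.15)&(Z<.172)&(r<.085)&(S<60)]; print(n,"lid",circ(P),np.median(P[:,2]))
    c=C[(Z>.2)&(Z<.22)&(np.hypot(C[...,0]-CRANK[0],C[...,1]-CRANK[1])<.05)]; cc=circ(c)[0]; print("crank",cc,np.degrees(np.arctan2(*(cc-[.5757,-.0331])[::-1])))
save(a,"c9",(100,100,420,340),2.4)
```

```text
top lid (array([ 0.5774, -0.0328]), 0.0748) 0.16043427647948394
crank [ 0.4964 -0.1093] -136.14207969065615
scene lid (array([ 0.5785, -0.0315]), 0.0764) 0.16228562394361168
crank [ 0.4978 -0.1107] -135.1105383442329
```

View pics/c9.png

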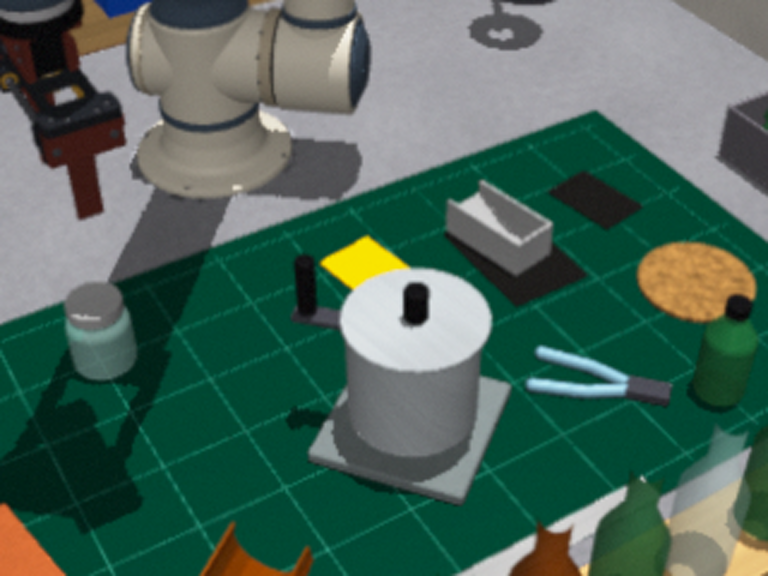

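The lid is on with its knob at (415,300). The crank at (305,285) has gone about 6° past a full turn. The scoop stands on its mat at (500,228), the bystanders haven't moved, and the arm is clear.

```bash
python3 -c "
from bench import *
print(job_done())"
```

```text
the job is handed in; nothing more can be done
None
```

The job is handed in: all three necks and the three balls seen are in the drum, the lid is seated, the drum is about 6° past one full turn anticlockwise, and the empty scoop is back on its mat; the hand-in call returned no verdict.

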